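# Turn round the bead box that stands in the stall rack lid-first

## Robot

A 6-joint arm with a two-finger parallel gripper is mounted at the origin on the work surface. World frame = base frame: x ahead of the robot, y to its left, z up, the work surface at z = 0. Lengths are in m, angles in rad, forces in N, time in s.
With the tool pointing down it reaches from about 0.375 to 0.975 m from the base axis. Payload 3.8 kg.
Tool frame: the origin (TCP) lies at the very end of the fingers, on their centre line; the grasp point (between the pads) lies 19 mm behind it (bot.grip_point_offset is the distance from the TCP to the grasp point, in m); z points along the fingers, x is the direction in which the jaws open and shut, and the axes are right-handed (so a half turn about z gives the same grasp; the last joint's range is limited). The gripper opens to 85 mm and grips with 20 to 120 N. Pads are 22 mm wide; open, the fingers measure 114 mm over their backs; the gripper's body (76 mm by 85 mm) begins 54 mm behind the grasp point. The pads swing forward as they close: fully open they stand 13 mm farther back than shut.
Start: joints at [-1.177, 0.264, 1.604, -0, 1.274, -0.037], TCP at [0.282, -0.613, 0.231] pointing down, gripper open.
Joint ranges: [-2.63, 2.63], [-0.94, 2.18], [0.31, 2.57], [-1.31, 4.45], [0, 2.66], [-2.55, 2.55]. Speed limits (rad/s): [2.57, 2.57, 3.14, 3.14, 3.14, 3.14].

## Interface

Orientations are given as a rotation vector (axis times angle).
In Python, from workcell import bot, read_camera gives the robot as it stands.
- The arm moves only by the tool arm_command, never from a script. Its argument "rows" is a list of rows, each an object with "delta_rot": the turn, a rotation vector about the tool's x, y, z in rad, a list of three; "xyz": the shift along the tool's x, y, z in m, a list of three; "gripper": the finger opening in m, from 0 to 0.0854. A call has 1 to 12 rows; each row shifts and turns the commanded pose from where the row before left it, along the tool's axes as they then stand; what a row does not reach is not made up. A row lasts 1/10 s, in which the tool goes at most 50 mm and 8.59 degrees, less where a joint would pass 70% of its speed; a pose out of reach is approached as far as the arm can. A call is refused whole if a number of a shift passes 0.05 or a number of a turn 0.15, either way. A call with a gripper value outside its range is refused whole. The fingers move at their own pace and stop on an object; "force" is the grip in N (left out, the last holds). Time passes only in rows, so rows that do not move let the fingers close. It gives the time, the measured TCP pose, the force and the opening at its end, in the units of the state.
- bot.read_state(): the state, without advancing time (a new reading comes with each control period).
- read_camera(name): name is "scene" or "top"; returns a dict with "pixels" (400x640x3 uint8, red, green, blue), "range_z" (400x640 float32, m along the optical axis (not along the pixel's ray), 0 where there is no reading), "intrinsics" (3x3 intrinsics, pixels), "camera_from_world" (4x4, takes a point from world to camera coordinates). Camera axes: x right, y up, looking along -z (the intrinsics and any distortion apply to the point x, -y, -z); pixel columns grow to the right and rows downward; lengths in m; the calibration is good to about 2 mm. A picture is of the moment at which its call begins.
- bot.finish_job(): hands the job in, once; it reports no verdict.
The state is a dict: "time": time; "q": joint angles; "joint_vel": joint speeds; "joint_torque": joint torques, N m; "tool_pos": TCP position; "tcp_rot": TCP orientation; "wrist_force": force on the tool from outside, world axes, zero at the start; "torque": the same for the moment, N m; "width": opening from 0.0 (shut) to 1.0 (fully open).
Only numpy, scipy, OpenCV 4.12 (cv2) and the standard library are available. Lean on these libraries where they do the work, as an engineer would, in place of code of your own. Each camera call takes 0.05 s, during which the arm holds its last target.

## Task

In the sloped rack of bead boxes one box has been put in lid-first, so that its plain foot shows instead of its flip lid. Draw it out, turn it end for end and slide it back into its own pocket, fully home with the lid outward like the others, then let go. Leave the other boxes and the things on the table as they are.

Things in the scene. Friction and masses are not known exactly. Their poses are not given: they have to be found in the camera images.
- bead_box_mid (a point): centre of the bead box put in lid-first (which pocket varies). Flip-lid box 120 long, 26 wide, 18 thick (mm), 50 to 100 g, frosted clear with a white lid on one end. Own z runs along its length, foot (-60) to lid (+60), y across the width, x through the thickness; z points into the pocket at the start. The last 21 mm at the lid and 3 mm at the foot are 1 to 3 mm slimmer than the body
- rack: timber rack 240 wide (y), 150 deep, 90 high (124 to the top of the boxes), fixed; origin centre of underside, z up; its front, +x, looks roughly away from the robot. Four pockets 56 mm apart along y slope up and out at 35 degrees above level towards +x. A box fully home has its centre at x = 5, z = 81, lies flat (26 mm along y), and sticks out 80 mm with its middle free above and at both sides
- pocket0 (a point): centre of the mouth of the pocket at y = -84 mm of the rack (axes as the rack's). Every pocket is 30 wide (y), 22 high, 40 deep to a flat stop; its roof board is 10 thick. A box home has its centre 20 mm farther up the slope, 2 mm below the pocket's centre line. Its floor runs on under the middle of the box as a tongue 16 wide, 10 thick, 42 mm past the mouth
- pocket1 (a point): the same for the pocket at y = -28 mm
- pocket2 (a point): the same for the pocket at y = 28 mm
- pocket3 (a point): the same for the pocket at y = 84 mm
- box_b_mid (a point): centre of another bead box of the same make, in the rack the right way (its own z, foot to lid, points out of the pocket); loose, to be left alone
- box_c_mid (a point): another such box, the right way, to be left alone
- box_d_mid (a point): another such box, the right way, to be left alone
- spool: cord spool, white flanges 52 across, 54 high, standing beside the rack at its -y end; origin centre of its underside; to be left alone
- scissors: scissors lying beside the rack at its +y end, 115 long, 8 high; origin at the pivot, x towards the tips; to be left alone
- jar: lidded glass jar, 60 across, 75 high, on the -y side of the table; origin centre of its underside; to be left alone
- pliers: pliers lying on the +y side of the table, 145 long, 13 high; origin at the pivot, x towards the tips; to be left alone
Not all that is in view belongs to the job. Leave any green or turquoise look-alike of the part that bears bead_box_mid alone.

How it is judged:
By the outcome, as a careful person would: the job done as asked, in the order asked, and still so for the second after the job is handed in, with the robot touching nothing.
It also fails if it takes over 48 s, if anything falls off the work surface, if the arm or the gripper's body presses on something with over 40 N, if the wrist force passes 120 N, or if a joint passes its speed limit or range.

## Working session

There is one attempt and no reset: what is moved stays moved. The work goes in short steps, Python scripts to look and compute and a tool call to move; the robot and the scene stay as the last step left them, time stands still between calls to the robot, and variables do not carry over. Pictures are saved under pics/ and viewed, and the job is handed in when it is done.

Besides the shell and the picture viewer there is one more tool, called after "Call:" as name(argument=value, ...) on one line, values as JSON. arm_command: Moves the arm, as the interface text tells. Its arguments: {"type":"object","properties":{"rows":{"type":"array","items":{"type":"object","properties":{"delta_rot":{"type":"array","items":{"type":"number"}},"xyz":{"type":"array","items":{"type":"number"}},"gripper":{"type":"number"}}}},"force":{"type":"number"}},"required":["rows"]}

```bash
ls; mkdir -p pics; python3 - <<'E'
from workcell import bot, read_camera
import cv2,numpy as np
print(bot.read_state())
print(bot.grip_point_offset)
for n in ("scene","top"):
    d=read_camera(n)
    cv2.imwrite(f"pics/{n}0.png",d["pixels"][:,:,::-1])
    np.savez(f"{n}0.npz",**d)
    print(n,d["intrinsics"],d["camera_from_world"], {k:getattr(v,'shape',v) for k,v in d.items()})
E
```

```text
pics
{'time': 0.0, 'q': array([-1.17693292e+00,  2.64764466e-01,  1.60539181e+00,  7.67406276e-06,
        1.27366014e+00, -3.69143536e-02]), 'joint_vel': array([-8.70717131e-04, -4.47459715e-05, -7.45679803e-05,  4.51537879e-05,
        1.53051371e-03,  6.77454729e-04]), 'joint_torque': array([ 1.58180297e-03, -5.15100503e+01, -3.67314148e+01,  1.05843901e-04,
        1.29702155e-02, -5.96687073e-06]), 'tool_pos': array([ 0.28157778, -0.61266536,  0.22994476]), 'tcp_rot': array([-2.64381831,  1.69464324,  0.0028615 ]), 'wrist_force': array([ 0.31768233,  0.14256624, -0.4496214 ]), 'torque': array([-0.0143529 , -0.05344045,  0.03011134]), 'width': 1.001014409025678}
0.0187
scene [[390.05541151   0.         324.41836929]
 [  0.         390.05541151 202.33576027]
 [  0.           0.           1.        ]] [[ 0.50165265  0.86506738 -0.0017446  -0.29562267]
 [-0.7337524   0.42656955  0.5288155   0.39968181]
 [ 0.45820523 -0.26400159  0.84873501 -1.56142983]
 [ 0.          0.          0.          1.        ]] {'pixels': (400, 640, 3), 'range_z': (400, 640), 'intrinsics': (3, 3), 'camera_from_world': (4, 4)}
top [[512.08853353   0.         323.5232025 ]
 [  0.         512.08853353 202.01175612]
 [  0.           0.           1.        ]] [[ 1.57642564e-02 -9.99822259e-01  1.03410775e-02  1.03869816e-03]
 [ 9.96812858e-01  1.65240238e-02  7.80453871e-02 -6.00367449e-01]
 [-7.82023914e-02  9.07779156e-03  9.96896173e-01 -1.36217182e+00]
 [ 0.00000000e+00  0.00000000e+00  0.00000000e+00  1.00000000e+00]] {'pixels': (400, 640, 3), 'range_z': (400, 640), 'intrinsics': (3, 3), 'camera_from_world': (4, 4)}
```

View pics/scene0.png

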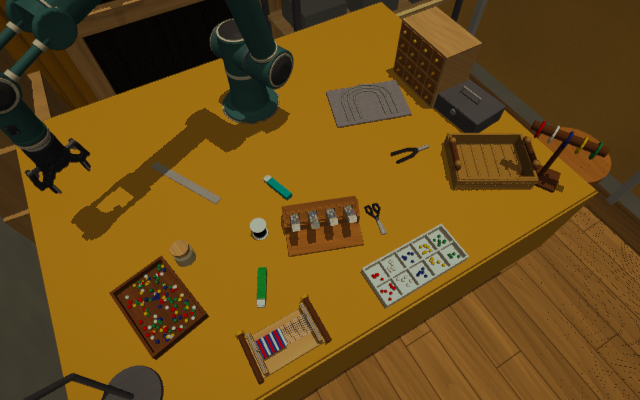

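View pics/top0.png

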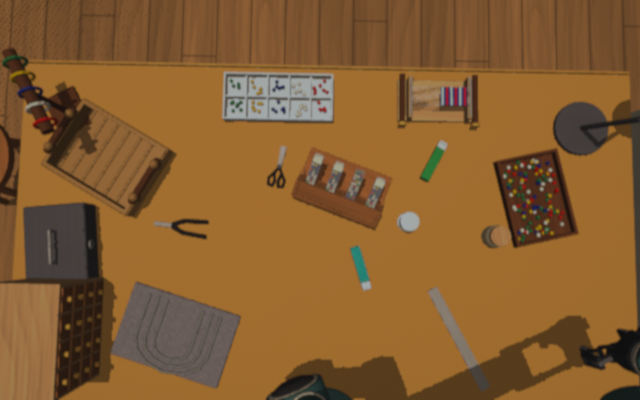

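```bash
python3 - <<'E'
import cv2,numpy as np
a=cv2.imread("pics/top0.png")[135:240,280:430]
cv2.imwrite("pics/topz.png",cv2.resize(a,None,fx=5,fy=5,interpolation=cv2.INTER_CUBIC))
a=cv2.imread("pics/scene0.png")[185:265,240:400]
cv2.imwrite("pics/scenez.png",cv2.resize(a,None,fx=5,fy=5,interpolation=cv2.INTER_CUBIC))
E
```

```text
(no output)
```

View pics/topz.png

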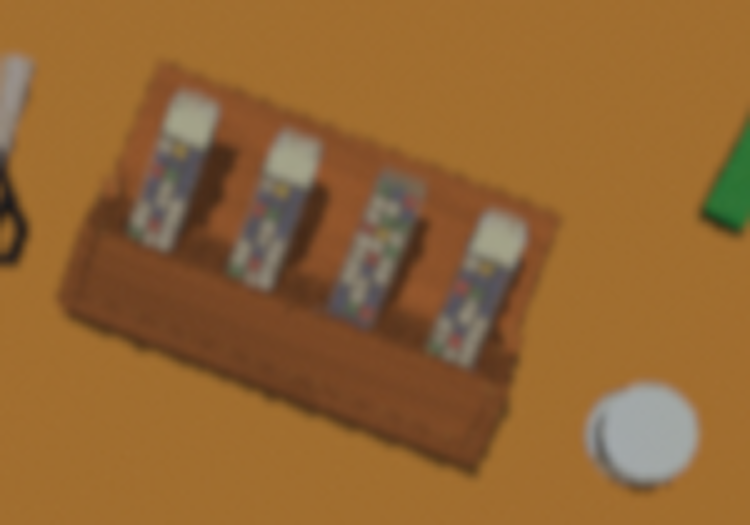

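View pics/scenez.png

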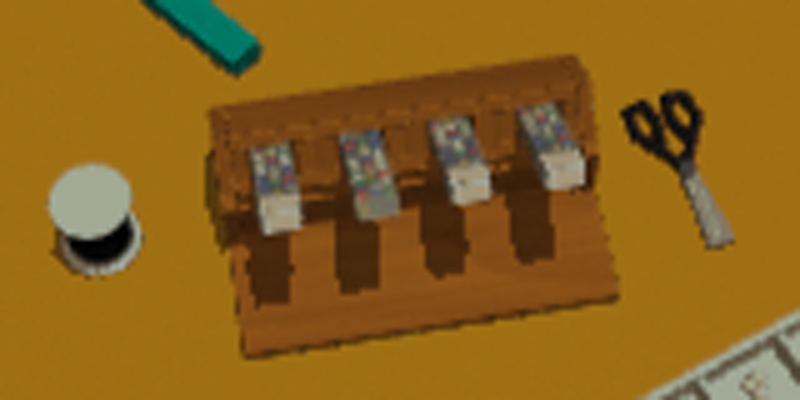

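```bash
cat > h.py <<'E'
import numpy as np,cv2
def pts(d):
    K=d["intrinsics"];T=d["camera_from_world"];z=d["range_z"]
    v,u=np.mgrid[:400,:640]
    c=np.stack([(u-K[0,2])/K[0,0]*z,-(v-K[1,2])/K[1,1]*z,-z],-1)
    w=(c-T[:3,3])@T[:3,:3]
    w[z==0]=np.nan
    return w
def proj(d,p):
    K=d["intrinsics"];T=d["camera_from_world"]
    c=np.atleast_2d(p)@T[:3,:3].T+T[:3,3]
    return np.stack([K[0,0]*c[:,0]/-c[:,2]+K[0,2],K[1,1]*-c[:,1]/-c[:,2]+K[1,2]],-1)
E
python3 - <<'E'
from h import *
for n in("top","scene"):
    d=dict(np.load(n+"0.npz"));w=pts(d)
    t=w[(np.abs(w[...,2])<.02)];print(n,"table z",np.median(t[:,2]),t[:,2].std())
    m=(w[...,2]>.045)&(w[...,0]>.45)&(w[...,0]<.8)&(w[...,1]>-.2)&(w[...,1]<.15)
    p=w[m];print(len(p),p.min(0),p.max(0))
    m8=np.uint8(m)*255
    # spread
    nn,lab,st,ce=cv2.connectedComponentsWithStats(m8)
    for i in range(1,nn):
        if st[i,4]>50:
            q=w[lab==i];print(st[i],q.mean(0),q.min(0),q.max(0), cv2.minAreaRect(np.float32(q[:,:2]*1000)))
E
```

```text
top table z 0.0014406860948860164 0.005111246933003463
3289 [ 0.53104078 -0.19995675  0.04505147] [0.71869685 0.09708333 0.12757156]
[ 291  153   94   76 3249] [ 0.61780479 -0.03020824  0.08433181] [ 0.53104078 -0.1488152   0.04505147] [0.71869685 0.09708333 0.12757156] ((629.3219604492188, -34.13780212402344), (237.82510375976562, 124.15056610107422), 69.76860046386719)
scene table z 0.0007512511369522057 0.0050193829537483175
1758 [ 0.5322482  -0.19993256  0.04505041] [0.71883002 0.09649328 0.1247801 ]
[ 282  196   78   36 1736] [ 0.6255019  -0.03404399  0.08363853] [ 0.53470046 -0.15018307  0.04534189] [0.71883002 0.09649328 0.1247801 ] ((630.4035034179688, -34.63800048828125), (237.6927947998047, 126.37110137939453), 69.40458679199219)
```

```bash
python3 - <<'E'
from h import *
S,C=np.sin(np.radians(35)),np.cos(np.radians(35))
for n in("top","scene"):
    d=dict(np.load(n+"0.npz"));w=pts(d)
    m=(w[...,2]>.009)&(w[...,0]>.45)&(w[...,0]<.8)&(w[...,1]>-.165)&(w[...,1]<.15)
    nn,lab,st,ce=cv2.connectedComponentsWithStats(np.uint8(m))
    for i in range(1,nn):
        if st[i,4]>300:
            q=w[lab==i];r=cv2.minAreaRect(np.float32(q[:,:2]*1000));print(n,st[i],r)
            print(cv2.boxPoints(r))
    psi=np.radians(-20.4);c=np.array([.625,-.034])
    R=np.array([[np.cos(psi),-np.sin(psi)],[np.sin(psi),np.cos(psi)]])
    l=w.copy();l[...,:2]=(w[...,:2]-c)@R
    # n-offset from box axis line
    nz=(l[...,2]-.081)*C-(l[...,0]-.005)*S
    az=(l[...,2]-.081)*S+(l[...,0]-.005)*C
    for y0 in(-.084,-.028,.028,.084):
        mm=(abs(l[...,1]-y0)<.02)&(az>-.015)&(az<.075)&(abs(nz-.009)<.007)
        q=l[mm];A=az[mm];
        print(y0,mm.sum(),"y mean",q[:,1].mean(),np.percentile(q[:,1],[2,98]),"n",np.median(nz[mm]),"az range",np.percentile(A,[1,50,99]),"z",q[:,2].max(), "slope dy/da",np.polyfit(A,q[:,1],1)[0],"dn/da",np.polyfit(A,nz[mm],1)[0])
    print('back row: ', np.nanpercentile(l[...,0][m],[.5,99.5]))
E
```

```text
top [ 291  148   97   81 4333] ((641.412353515625, -38.69221496582031), (238.0084686279297, 150.37437438964844), 69.76766204833984)
[[ 529.7094   -124.35182 ]
 [ 670.80536  -176.35547 ]
 [ 753.1153     46.967392]
 [ 612.01935    98.97104 ]]
-0.084 261 y mean -0.08312646334769126 [-0.09783706 -0.06989568] n 0.005058353663857583 az range [-0.01441305  0.02302106  0.06762159] z 0.12565550631796144 slope dy/da 0.01695185570347369 dn/da -0.03136154620008293
-0.028 274 y mean -0.027254635108254852 [-0.04173133 -0.01403593] n 0.0056267771706884455 az range [-0.01406764  0.02336698  0.06661699] z 0.12721532495064233 slope dy/da 0.021984984564962784 dn/da -0.025197878288770903
0.028 277 y mean 0.028759508833376836 [0.01255233 0.04196327] n 0.005110342657044249 az range [-0.01461719  0.0219949   0.06701244] z 0.12757155522932354 slope dy/da 0.013693732354192401 dn/da -0.030200360952419486
0.084 277 y mean 0.08478025772917382 [0.07053488 0.09785533] n 0.00552954536885274 az range [-0.01444376  0.02360711  0.06701351] z 0.125007148496633 slope dy/da 0.013255726444717304 dn/da -0.0367641530719738
[... 479 characters left out ...]
-0.07377924778831721
-0.028 134 y mean -0.02711502662765824 [-0.04513784 -0.01114287] n 0.0041323013161521805 az range [-0.01453946  0.01528707  0.06768962] z 0.12478009523457949 slope dy/da 0.021280540180601853 dn/da -0.07140146601042008
0.028 125 y mean 0.028227965893010833 [0.00925003 0.04390823] n 0.004014494356289163 az range [-0.0145399   0.01306453  0.06501105] z 0.12328578449624025 slope dy/da 0.038873989938778886 dn/da -0.0811987202878581
0.084 134 y mean 0.08436350440738316 [0.06613896 0.1015039 ] n 0.004058391347094431 az range [-0.01472893  0.01505366  0.06895099] z 0.12385572380843626 slope dy/da 0.03922517827732119 dn/da -0.06986183503691003
back row:  [-0.13919684  0.09420598]
```

```bash
python3 - <<'E'
from h import *
S,C=np.sin(np.radians(35)),np.cos(np.radians(35))
for n in("top","scene"):
    d=dict(np.load(n+"0.npz"));w=pts(d)
    psi=np.radians(-20.3);c=np.array([.6415,-.0387])
    R=np.array([[np.cos(psi),-np.sin(psi)],[np.sin(psi),np.cos(psi)]])
    l=w.copy();l[...,:2]=(w[...,:2]-c)@R
    nz=(l[...,2]-.081)*C-(l[...,0]-.005)*S
    az=(l[...,2]-.081)*S+(l[...,0]-.005)*C
    for y0 in(-.084,-.028,.028,.084):
        mm=(abs(l[...,1]-y0)<.018)&(az>-.01)&(az<.075)&(abs(nz-.009)<.012)
        q=l[mm];A=az[mm];k=(A>0)&(A<.035)&(abs(q[:,1]-y0)<.008)
        print(y0,mm.sum(),"y",q[:,1].mean(),np.percentile(q[:,1],[3,97]),"n",np.median(nz[mm][k]),"az",np.percentile(A,[1,50,99]), "dy/da",np.polyfit(A,q[:,1],1)[0],"dn/da",np.polyfit(A[k],nz[mm][k],1)[0])
    # height profile along x at a box centre line y=-28, and between boxes y=0
    for y0 in(-.028,0.,.056):
        k=(abs(l[...,1]-y0)<.006)&(abs(l[...,0])<.1)
        q=l[k]; b=np.round(q[:,0]*200).astype(int)
        print(n,y0,[(int(i*5),round(float(np.median(q[b==i,2])*1000))) for i in np.unique(b)])
E
```

```text
-0.084 242 y -0.08348348976852331 [-0.09584629 -0.07134226] n 0.014024509725210759 az [-0.00892533  0.02409487  0.05420819] dy/da -0.00579023054345632 dn/da -0.036384887987945445
-0.028 247 y -0.02797525568021415 [-0.04002647 -0.01551914] n 0.014954725445766585 az [-0.00788387  0.02516238  0.05431179] dy/da -0.0072600410060939796 dn/da -0.008670596760306471
0.028 239 y 0.02782342698545581 [0.01582328 0.03987594] n 0.014513935379956662 az [-0.00919059  0.02470469  0.05396438] dy/da 0.0012264139476065718 dn/da -0.024166705191830153
0.084 242 y 0.08328926621698975 [0.07117914 0.09537125] n 0.01453832580085724 az [-0.00921101  0.0236953   0.05378745] dy/da 0.0003050083682839267 dn/da -0.054358921556091296
top -0.028 [(-100, 0), (-95, 3), (-90, 3), (-85, 1), (-80, 1), (-75, 8), (-70, 64), (-65, 66), (-60, 72), (-55, 73), (-50, 79), (-45, 80), (-40, 85), (-35, 86), (-30, 82), (-25, 78), (-20, 80), (-15, 83), (-10, 90), (-5, 92), (0, 95), (5, 99), (10, 102), (15, 105), (20, 109), (25, 113), (30, 117), (35, 120), (40, 121), (45, 116), (50, 110), (65, 13), (70, 13), (75, 8), (80, 2), (85, 1),
[... 2003 characters left out ...]
(-60, 68), (-55, 71), (-50, 76), (-45, 80), (-40, 83), (-35, 88), (-30, 85), (-25, 77), (-20, 70), (-15, 61), (-10, 44), (-5, 23), (0, 9), (5, 9), (10, 12), (15, 10), (20, 11), (25, 12), (30, 9), (35, 10), (40, 10), (45, 10), (50, 10), (55, 10), (60, 9), (65, 12), (70, 12), (75, 7), (80, 1), (85, 0), (90, 1), (95, -1), (100, 3)]
scene 0.056 [(-75, 58), (-70, 63), (-65, 66), (-60, 69), (-55, 73), (-45, 80), (-40, 83), (-35, 86), (-30, 84), (-25, 77), (-20, 71), (-15, 64), (-10, 53), (-5, 24), (0, 11), (5, 11), (10, 9), (15, 11), (20, 10), (25, 10), (30, 10), (35, 11), (40, 10), (45, 11), (50, 10), (55, 12), (60, 10), (65, 10), (70, 11), (75, 7), (80, -1), (85, 1), (90, 2), (95, 1), (100, -2)]
```

```bash
cat >> h.py <<'E'
from scipy.spatial.transform import Rotation as Ro
S,C=np.sin(np.radians(35)),np.cos(np.radians(35))
psi=np.radians(-20.3)
RX=np.array([np.cos(psi),np.sin(psi),0]);RY=np.array([-np.sin(psi),np.cos(psi),0]);RZ=np.array([0,0,1.])
A=C*RX+S*RZ; N=-S*RX+C*RZ
c0=np.array([.6415,-.0387,0]); B=c0+RX*-.0025+RY*-.028+RZ*.081
def goal(flip=0,a=0.,y=0.,n=0.,gp=.0187):
    """tool pose with grasp point at box home centre + a*A+y*RY+n*N"""
    x=-RY if not flip else RY
    z=-N; R=np.stack([x,np.cross(z,x),z],1)
    return B+a*A+y*RY+n*N+gp*z, R
def delta(st,g):
    R=Ro.from_rotvec(st["tcp_rot"]).as_matrix()
    p=st["tool_pos"]
    return R.T@(g[0]-p), Ro.from_matrix(R.T@g[1]).as_rotvec()
def where(st,flip=0):
    p,R=goal(flip); d=st["tool_pos"]-p
    return d@A,d@RY,d@N
E
python3 - <<'E'
from h import *
from workcell import bot
st=bot.read_state()
for n in("top","scene"):
    d=dict(np.load(n+"0.npz"))
    im=d["pixels"][:,:,::-1].copy();f=6
    o=(280,135) if n=="top" else (270,180)
    im=cv2.resize(im[o[1]:o[1]+95,o[0]:o[0]+125],None,fx=f,fy=f,interpolation=cv2.INTER_CUBIC)
    for k in range(4):
        P=B+RY*.056*(k-1)
        cs=[P+s*.013*RY+e*A+.009*N for e,s in((-.02,-1),(.06,-1),(.06,1),(-.02,1))]
        q=(proj(d,cs)-o+.5)*f
        cv2.polylines(im,[np.int32(q)],True,(0,255,0),1)
    cv2.imwrite(f"pics/{n}chk.png",im)
g=goal(0,n=.15)
dp,dr=delta(st,g);print("goal",g[0],"delta",dp,dr, "world d",g[0]-st["tool_pos"])
E
```

```text
goal [ 0.55880811 -0.03796562  0.18855466] delta [-0.40640202 -0.49187658  0.04237083] [0.57954065 0.24156246 0.75942443] world d [ 0.27720567  0.57474794 -0.04150038]
```

View pics/topchk.png

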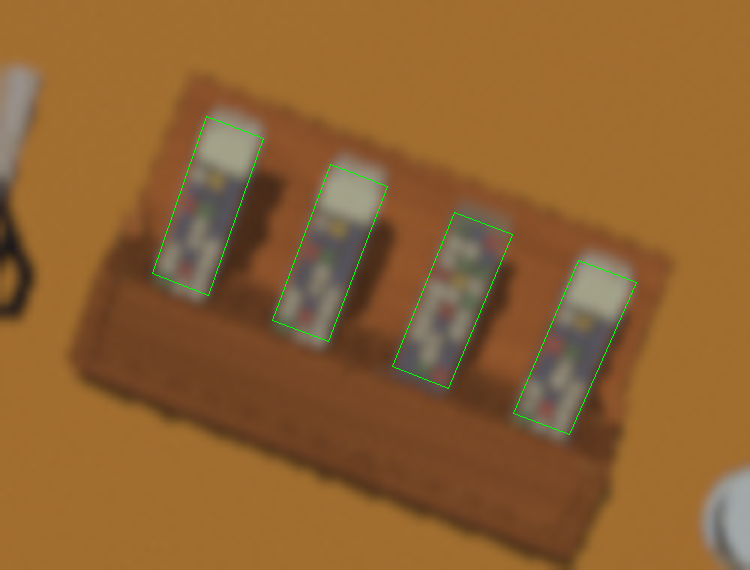

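View pics/scenechk.png

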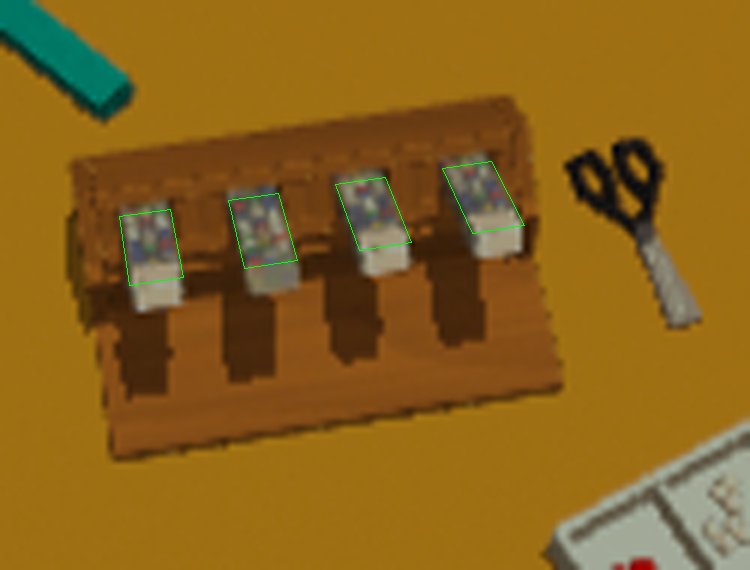

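Call:
arm_command(rows=[{"xyz":[-0.03,-0.036,0],"gripper":0.045},{"xyz":[-0.03,-0.036,0]},{"xyz":[-0.03,-0.036,0]},{"xyz":[-0.03,-0.036,0]},{"xyz":[-0.03,-0.036,0]},{"xyz":[-0.03,-0.036,0]},{"xyz":[-0.03,-0.036,0]},{"xyz":[-0.03,-0.036,0]},{"xyz":[-0.03,-0.036,0]},{"xyz":[-0.03,-0.036,0]},{"xyz":[-0.03,-0.036,0]},{"xyz":[-0.03,-0.036,0]}], force=40)

```text
invalid input
```

Call:
arm_command(rows=[{"delta_rot":[0.083,0.0345,0.1085],"xyz":[0,0,0]},{"delta_rot":[0.083,0.0345,0.1085],"xyz":[0,0,0]},{"delta_rot":[0.083,0.0345,0.1085],"xyz":[0,0,0]},{"delta_rot":[0.083,0.0345,0.1085],"xyz":[0,0,0]},{"delta_rot":[0.083,0.0345,0.1085],"xyz":[0,0,0]},{"delta_rot":[0.083,0.0345,0.1085],"xyz":[0,0,0]},{"delta_rot":[0.083,0.0345,0.1085],"xyz":[0,0,0]},{"xyz":[0,0,0]}])

```text
invalid input
```

```bash
cat > s.py <<'E'
from h import *
from workcell import bot
import sys
st=bot.read_state();f=int(sys.argv[1]);np.set_printoptions(precision=4,suppress=True)
a,y,n=map(float,sys.argv[2:5])
dp,dr=delta(st,goal(f,a,y,n))
print("t",st["time"],"pos",st["tool_pos"],"q",st["q"],"w",st["width"],"F",st["wrist_force"],"T",st["torque"])
print("where a,y,n",np.array(where(st)),"delta",dp,dr)
E
python3 s.py 0 0 0 .15
```

```text
t 0.1 pos [ 0.2816 -0.6127  0.2301] q [-1.1769  0.2647  1.6053 -0.      1.2737 -0.0369] w 0.9977687686460818 F [ 0.3776  0.2311 -0.4599] T [0.0005 0.0447 0.0237]
where a,y,n [-0.0258 -0.6352  0.2187] delta [-0.4064 -0.4919  0.0424] [0.5795 0.2416 0.7594]
```

Call:
arm_command(rows=[{"xyz":[-0.03,-0.036,0],"delta_rot":[0,0,0],"gripper":0.045},{"xyz":[-0.03,-0.036,0],"delta_rot":[0,0,0],"gripper":0.045},{"xyz":[-0.03,-0.036,0],"delta_rot":[0,0,0],"gripper":0.045},{"xyz":[-0.03,-0.036,0],"delta_rot":[0,0,0],"gripper":0.045},{"xyz":[-0.03,-0.036,0],"delta_rot":[0,0,0],"gripper":0.045},{"xyz":[-0.03,-0.036,0],"delta_rot":[0,0,0],"gripper":0.045},{"xyz":[-0.03,-0.036,0],"delta_rot":[0,0,0],"gripper":0.045},{"xyz":[-0.03,-0.036,0],"delta_rot":[0,0,0],"gripper":0.045},{"xyz":[-0.03,-0.036,0],"delta_rot":[0,0,0],"gripper":0.045},{"xyz":[-0.03,-0.036,0],"delta_rot":[0,0,0],"gripper":0.045},{"xyz":[-0.03,-0.036,0],"delta_rot":[0,0,0],"gripper":0.045},{"xyz":[-0.03,-0.036,0],"delta_rot":[0,0,0],"gripper":0.045}], force=40)

```text
time: 1.3
tool_pos: [0.5243, -0.1039, 0.231]
tcp_rot: [2.645, -1.695, -0.0]
wrist_force: [0.6, -0.3, 0.4]
width: 0.525
```

Call:
arm_command(rows=[{"delta_rot":[0.083,0.0345,0.1085],"xyz":[0,0,0],"gripper":0.045},{"delta_rot":[0.083,0.0345,0.1085],"xyz":[0,0,0],"gripper":0.045},{"delta_rot":[0.083,0.0345,0.1085],"xyz":[0,0,0],"gripper":0.045},{"delta_rot":[0.083,0.0345,0.1085],"xyz":[0,0,0],"gripper":0.045},{"delta_rot":[0.083,0.0345,0.1085],"xyz":[0,0,0],"gripper":0.045},{"delta_rot":[0.083,0.0345,0.1085],"xyz":[0,0,0],"gripper":0.045},{"delta_rot":[0.083,0.0345,0.1085],"xyz":[0,0,0],"gripper":0.045},{"delta_rot":[0,0,0],"xyz":[0,0,0],"gripper":0.045},{"delta_rot":[0,0,0],"xyz":[0,0,0],"gripper":0.045}])

```text
time: 2.2
tool_pos: [0.5235, -0.1056, 0.2308]
tcp_rot: [-1.567, 2.216, -0.696]
wrist_force: [0.4, 0.5, 0.8]
width: 0.524
```

```bash
python3 s.py 0 0 0 .15
```

```text
t 2.2 pos [ 0.5235 -0.1056  0.2308] q [-0.184  -0.3713  2.3234 -0.1686  0.5986  1.837 ] w 0.5241459692556732 F [0.4419 0.5189 0.761 ] T [0.1016 0.2327 0.0596]
where a,y,n [ 0.0163 -0.0756  0.1901] delta [-0.0758  0.015   0.0403] [0.0067 0.0018 0.014 ]
```

Call:
arm_command(rows=[{"xyz":[-0.038,0.0075,0.01],"delta_rot":[0.0067,0.0018,0.014],"gripper":0.045},{"xyz":[-0.038,0.0075,0.01],"delta_rot":[0,0,0],"gripper":0.045},{"xyz":[0,0,0.04],"delta_rot":[0,0,0],"gripper":0.045},{"xyz":[0,0,0.04],"delta_rot":[0,0,0],"gripper":0.045},{"xyz":[0,0,0.04],"delta_rot":[0,0,0],"gripper":0.045},{"xyz":[0,0,0],"delta_rot":[0,0,0],"gripper":0.045},{"xyz":[0,0,0],"delta_rot":[0,0,0],"gripper":0.045}])

```text
time: 2.9
tool_pos: [0.6144, -0.0594, 0.1065]
tcp_rot: [-1.544, 2.226, -0.701]
wrist_force: [-0.6, -0.5, 0.4]
width: 0.528
```

```bash
python3 s.py 0 0 0 0; cat > pic.py <<'E'
from h import *
from workcell import read_camera
import sys
t=sys.argv[1]
ims=[]
for n,o in(("top",(290,130)),("scene",(265,160))):
    d=read_camera(n);np.savez(n+t+".npz",**d)
    ims.append(cv2.resize(d["pixels"][o[1]:o[1]+110,o[0]:o[0]+110,::-1],(400,400),interpolation=cv2.INTER_CUBIC))
cv2.imwrite(f"pics/{t}.png",np.hstack(ims))
E
python3 pic.py a1
```

```text
t 2.9 pos [ 0.6144 -0.0594  0.1065] q [-0.0335  0.0015  2.284  -0.6067  0.327   2.4214] w 0.5277211375930035 F [-0.5676 -0.4826  0.3515] T [0.1149 0.2427 0.0267]
where a,y,n [ 0.0017 -0.0008  0.0486] delta [-0.0009  0.0017  0.0486] [ 0.0015 -0.0028 -0.003 ]
```

View pics/a1.png

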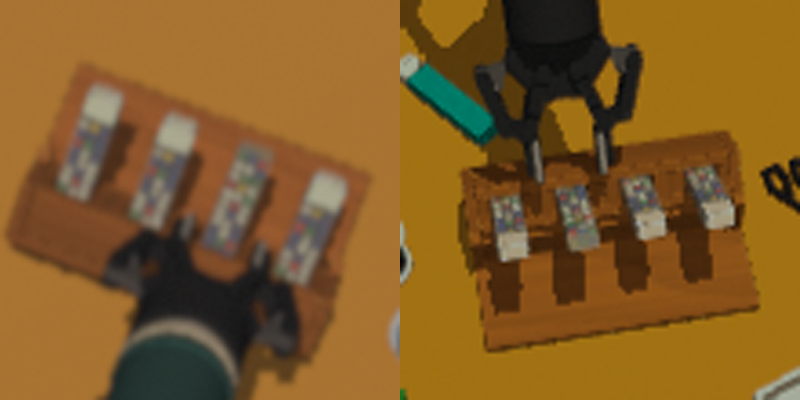

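Call:
arm_command(rows=[{"xyz":[0,0,-0.03],"delta_rot":[0,0,0],"gripper":0.045},{"xyz":[0,0,0],"delta_rot":[0,0,-0.149],"gripper":0.045},{"xyz":[0,0,0],"delta_rot":[0,0,-0.149],"gripper":0.045},{"xyz":[0,0,0],"delta_rot":[0,0,-0.149],"gripper":0.045},{"xyz":[0,0,0],"delta_rot":[0,0,-0.149],"gripper":0.045},{"xyz":[0,0,0],"delta_rot":[0,0,-0.149],"gripper":0.045},{"xyz":[0,0,0],"delta_rot":[0,0,-0.149],"gripper":0.045},{"xyz":[0,0,0],"delta_rot":[0,0,-0.149],"gripper":0.045},{"xyz":[0,0,0],"delta_rot":[0,0,-0.149],"gripper":0.045},{"xyz":[0,0,0],"delta_rot":[0,0,-0.149],"gripper":0.045},{"xyz":[0,0,0],"delta_rot":[0,0,-0.149],"gripper":0.045},{"xyz":[0,0,0],"delta_rot":[0,0,-0.149],"gripper":0.045}])

```text
time: 4.2
tool_pos: [0.599, -0.0525, 0.1365]
tcp_rot: [2.848, -0.408, 0.899]
wrist_force: [-0.6, -0.9, 0.5]
width: 0.526
```

Call:
arm_command(rows=[{"xyz":[0,0,0],"delta_rot":[0,0,-0.149],"gripper":0.045},{"xyz":[0,0,0],"delta_rot":[0,0,-0.149],"gripper":0.045},{"xyz":[0,0,0],"delta_rot":[0,0,-0.149],"gripper":0.045},{"xyz":[0,0,0],"delta_rot":[0,0,-0.149],"gripper":0.045},{"xyz":[0,0,0],"delta_rot":[0,0,-0.149],"gripper":0.045},{"xyz":[0,0,0],"delta_rot":[0,0,-0.149],"gripper":0.045},{"xyz":[0,0,0],"delta_rot":[0,0,-0.149],"gripper":0.045},{"xyz":[0,0,0],"delta_rot":[0,0,-0.149],"gripper":0.045},{"xyz":[0,0,0],"delta_rot":[0,0,-0.149],"gripper":0.045},{"xyz":[0,0,0],"delta_rot":[0,0,-0.149],"gripper":0.045},{"xyz":[0,0,0],"delta_rot":[0,0,0],"gripper":0.045}])

```text
time: 5.3
tool_pos: [0.599, -0.0525, 0.1362]
tcp_rot: [2.143, 1.466, 0.48]
wrist_force: [0.0, -0.0, -0.5]
width: 0.528
```

```bash
python3 s.py 1 0 0 0
```

```text
t 5.3 pos [ 0.599  -0.0525  0.1362] q [-0.0188 -0.0806  2.2987 -0.5359  0.3815 -0.7732] w 0.5277289463349565 F [ 0.0391 -0.0185 -0.4694] T [0.1295 0.2586 0.0024]
where a,y,n [0.0049 0.0003 0.0826] delta [-0.0005 -0.0055  0.0825] [ 0.0071 -0.0007 -0.017 ]
```

Call:
arm_command(rows=[{"xyz":[0,-0.007,0.02],"delta_rot":[0.007,0,-0.017],"gripper":0.045},{"xyz":[0,0,0.02],"delta_rot":[0,0,0],"gripper":0.045},{"xyz":[0,0,0.015],"delta_rot":[0,0,0],"gripper":0.045},{"xyz":[0,0,0],"delta_rot":[0,0,0],"gripper":0.045},{"xyz":[0,0,0],"delta_rot":[0,0,0],"gripper":0.045}])

```text
time: 5.8
tool_pos: [0.6224, -0.0614, 0.0847]
tcp_rot: [2.139, 1.486, 0.466]
wrist_force: [0.2, -0.2, 1.0]
width: 0.527
```

```bash
python3 s.py 1 -0.002 0 0
```

```text
t 5.8 pos [ 0.6224 -0.0614  0.0847] q [-0.0397  0.0547  2.2804 -0.6835  0.2843 -0.6441] w 0.5265601715314346 F [ 0.1821 -0.2074  1.0097] T [0.1734 0.2103 0.0225]
where a,y,n [-0.0041  0.      0.026 ] delta [-0.      0.0022  0.026 ] [-0.0037  0.0006 -0.002 ]
```

Call:
arm_command(rows=[{"xyz":[0,0.002,0.009],"delta_rot":[-0.003,0,0],"gripper":0.045},{"xyz":[0,0,0.009],"delta_rot":[0,0,0],"gripper":0.045},{"xyz":[0,0,0.009],"delta_rot":[0,0,0],"gripper":0.045},{"xyz":[0,0,0],"delta_rot":[0,0,0],"gripper":0.045},{"xyz":[0,0,0],"delta_rot":[0,0,0],"gripper":0.045}])

```text
time: 6.3
tool_pos: [0.6383, -0.0672, 0.0635]
tcp_rot: [2.136, 1.486, 0.468]
wrist_force: [-0.4, -0.8, 0.2]
width: 0.528
```

```bash
python3 s.py 1 -0.002 0 0;python3 pic.py a2
```

```text
t 6.3 pos [ 0.6383 -0.0672  0.0635] q [-0.0506  0.1213  2.2608 -0.7968  0.2427 -0.5368] w 0.5284464443112851 F [-0.3686 -0.7973  0.2228] T [0.1052 0.2189 0.0173]
where a,y,n [-0.0024  0.0001 -0.001 ] delta [-0.0001  0.0004 -0.001 ] [-0.0007  0.0005 -0.0006]
```

View pics/a2.png

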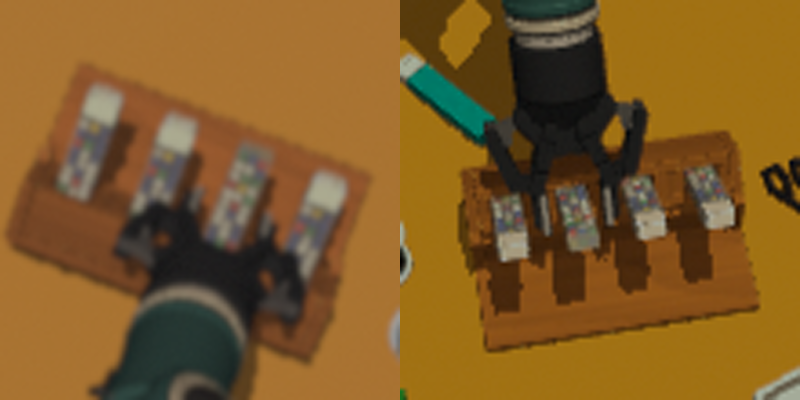

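Call:
arm_command(rows=[{"xyz":[0,0,0],"delta_rot":[0,0,0],"gripper":0.015},{"xyz":[0,0,0],"delta_rot":[0,0,0],"gripper":0.015},{"xyz":[0,0,0],"delta_rot":[0,0,0],"gripper":0.015},{"xyz":[0,0,0],"delta_rot":[0,0,0],"gripper":0.015},{"xyz":[0,0,0],"delta_rot":[0,0,0],"gripper":0.015},{"xyz":[0,0,0],"delta_rot":[0,0,0],"gripper":0.015}], force=40)

```text
time: 7.0
tool_pos: [0.6381, -0.0672, 0.0631]
tcp_rot: [2.135, 1.487, 0.467]
wrist_force: [-4.5, 2.3, 5.5]
width: 0.3
```

```bash
python3 s.py 1 -0.002 0 0
```

```text
t 7.0 pos [ 0.6381 -0.0672  0.0631] q [-0.0505  0.1218  2.261  -0.798   0.2426 -0.5362] w 0.30017979555991176 F [-4.5096  2.3287  5.4745] T [0.1029 0.4066 0.0056]
where a,y,n [-0.0027  0.0001 -0.0012] delta [-0.0001  0.0007 -0.0012] [-0.0011  0.0007  0.0001]
```

Call:
arm_command(rows=[{"xyz":[0,0.004,-0.0015],"delta_rot":[0,0,0],"gripper":0.015},{"xyz":[0,0.008,0],"delta_rot":[0,0,0],"gripper":0.015},{"xyz":[0,0.008,0],"delta_rot":[0,0,0],"gripper":0.015},{"xyz":[0,0.008,0],"delta_rot":[0,0,0],"gripper":0.015},{"xyz":[0,0.008,0],"delta_rot":[0,0,0],"gripper":0.015},{"xyz":[0,0.008,0],"delta_rot":[0,0,0],"gripper":0.015},{"xyz":[0,0.01,0],"delta_rot":[0,0,0],"gripper":0.015},{"xyz":[0,0.01,0],"delta_rot":[0,0,0],"gripper":0.015},{"xyz":[0,0,0],"delta_rot":[0,0,0],"gripper":0.015}])

```text
time: 7.9
tool_pos: [0.6882, -0.0855, 0.1018]
tcp_rot: [2.135, 1.485, 0.469]
wrist_force: [-0.1, 1.0, -0.4]
width: 0.3
```

```bash
python3 s.py 1 0.06 0 0; python3 pic.py a3
```

```text
t 7.9 pos [ 0.6882 -0.0855  0.1018] q [-0.0821  0.1446  2.1404 -0.5413  0.3042 -0.8246] w 0.29956782966837536 F [-0.0768  0.97   -0.4424] T [ 0.089   0.301  -0.0305]
where a,y,n [ 0.0631  0.0003 -0.0002] delta [-0.0003 -0.0031 -0.0002] [ 0.0004  0.     -0.0007]
```

View pics/a3.png

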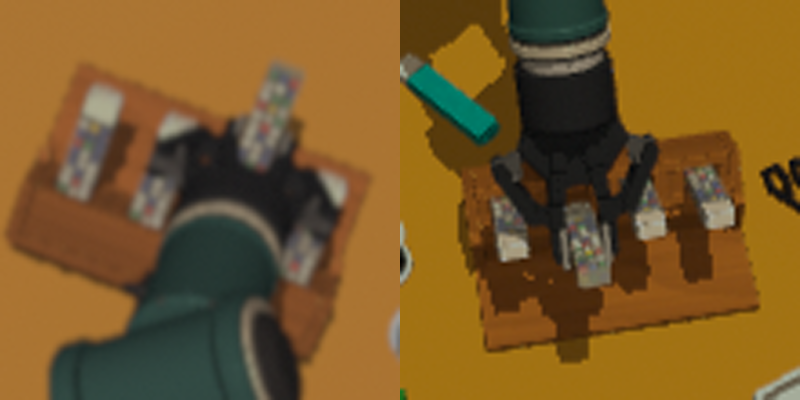

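Call:
arm_command(rows=[{"xyz":[0,0,-0.03],"delta_rot":[0,0,0],"gripper":0.015},{"xyz":[0,0,-0.03],"delta_rot":[0,0,0],"gripper":0.015},{"xyz":[0,0,-0.02],"delta_rot":[0,0,0.08],"gripper":0.015},{"xyz":[0,0,0],"delta_rot":[0,0,0.149],"gripper":0.015},{"xyz":[0,0,0],"delta_rot":[0,0,0.149],"gripper":0.015},{"xyz":[0,0,0],"delta_rot":[0,0,0.149],"gripper":0.015},{"xyz":[0,0,0],"delta_rot":[0,0,0.149],"gripper":0.015},{"xyz":[0,0,0],"delta_rot":[0,0,0.149],"gripper":0.015},{"xyz":[0,0,0],"delta_rot":[0,0,0.149],"gripper":0.015},{"xyz":[0,0,0],"delta_rot":[0,0,0.149],"gripper":0.015},{"xyz":[0,0,0],"delta_rot":[0,0,0.149],"gripper":0.015},{"xyz":[0,0,0],"delta_rot":[0,0,0.149],"gripper":0.015}])

```text
time: 9.2
tool_pos: [0.6424, -0.0691, 0.1645]
tcp_rot: [2.848, -0.301, 0.868]
wrist_force: [-0.8, 0.0, -1.2]
width: 0.297
```

Call:
arm_command(rows=[{"xyz":[0,0,0],"delta_rot":[0,0,0.149],"gripper":0.015},{"xyz":[0,0,0],"delta_rot":[0,0,0.149],"gripper":0.015},{"xyz":[0,0,0],"delta_rot":[0,0,0.149],"gripper":0.015},{"xyz":[0,0,0],"delta_rot":[0,0,0.149],"gripper":0.015},{"xyz":[0,0,0],"delta_rot":[0,0,0.149],"gripper":0.015},{"xyz":[0,0,0],"delta_rot":[0,0,0.149],"gripper":0.015},{"xyz":[0,0,0],"delta_rot":[0,0,0.149],"gripper":0.015},{"xyz":[0,0,0],"delta_rot":[0,0,0.149],"gripper":0.015},{"xyz":[0,0,0],"delta_rot":[0,0,0.149],"gripper":0.015},{"xyz":[0,0,0],"delta_rot":[0,0,0.149],"gripper":0.015},{"xyz":[0,0,0],"delta_rot":[0,0,0.149],"gripper":0.015},{"xyz":[0,0,0],"delta_rot":[0,0,0],"gripper":0.015}])

```text
time: 10.4
tool_pos: [0.6425, -0.0691, 0.1646]
tcp_rot: [-1.648, 2.172, -0.721]
wrist_force: [0.5, -1.4, -1.2]
width: 0.294
```

```bash
python3 s.py 0 0.06 0 0.01; python3 pic.py a4
```

```text
t 10.4 pos [ 0.6425 -0.0691  0.1646] q [-0.0543 -0.0305  2.1853 -0.4153  0.4343  2.1185] w 0.29425473130892255 F [ 0.5142 -1.394  -1.2327] T [0.1429 0.3139 0.0182]
where a,y,n [ 0.0594 -0.0002  0.0792] delta [-0.0002 -0.0009  0.0692] [ 0.0039 -0.0011  0.0817]
```

View pics/a4.png

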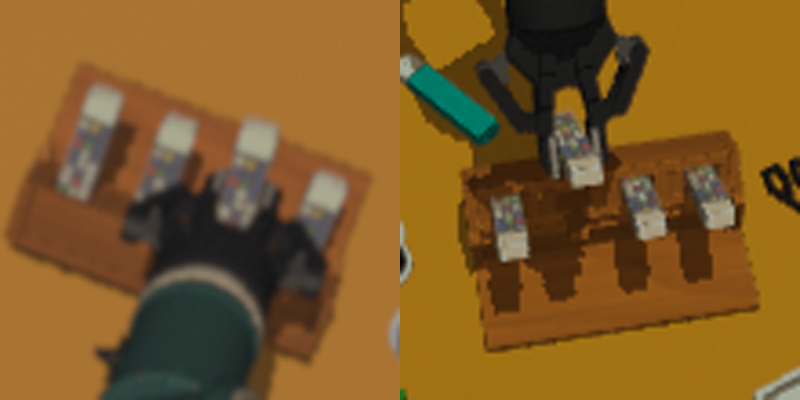

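Call:
arm_command(rows=[{"xyz":[0,-0.005,0.02],"delta_rot":[0.004,-0.001,0.082],"gripper":0.015},{"xyz":[0,0,0.02],"delta_rot":[0,0,0],"gripper":0.015},{"xyz":[0,0,0.02],"delta_rot":[0,0,0],"gripper":0.015},{"xyz":[0,0,0],"delta_rot":[0,0,0],"gripper":0.015},{"xyz":[0,0,0],"delta_rot":[0,0,0],"gripper":0.015}])

```text
time: 11.0
tool_pos: [0.6792, -0.0822, 0.1186]
tcp_rot: [-1.549, 2.221, -0.701]
wrist_force: [0.5, -0.4, -1.4]
width: 0.298
```

```bash
python3 s.py 0 0.06 0 0.0005; python3 pic.py a5; python3 - <<'E'
from h import *
# box top pose vs its target: range points of box in top view
d=dict(np.load("top_x.npz")) if 0 else dict(np.load("topa5.npz"));w=pts(d)
r=w-B;a=r@A;y=r@RY;n=r@N
for k0,y0 in ((-1,-.056),(0,0),(1,.056)):
  m=(abs(y-y0)<.02)&(abs(n-.015)<.02)&(a>.035)&(a<.14)
  px=d["pixels"].astype(int);sat=px.max(-1)-px.min(-1)
  m&=(px.min(-1)>120)  # white lid
  print(y0,m.sum(),"y",y[m].mean()-y0,"a",a[m].mean(),a[m].max(),"n",np.median(n[m]))
E
```

```text
t 11.0 pos [ 0.6792 -0.0822  0.1186] q [-0.077   0.1033  2.1488 -0.4985  0.335   2.2732] w 0.2979096639550384 F [ 0.512  -0.3562 -1.3837] T [ 0.1495  0.3135 -0.0373]
where a,y,n [0.065  0.0002 0.0191] delta [0.0002 0.005  0.0186] [-0.0001 -0.0002  0.0016]
-0.056 40 y -0.002227505997655581 a 0.05461915918397253 0.06082911276801731 n 0.008451081641944296
0 70 y 0.0013142353992490225 a 0.11332353414452577 0.12269885142253263 n 0.02881317814533976
0.056 41 y 0.0030305742877598726 a 0.053862566036809216 0.0592315286845434 n 0.008884085786526389
```

View pics/a5.png

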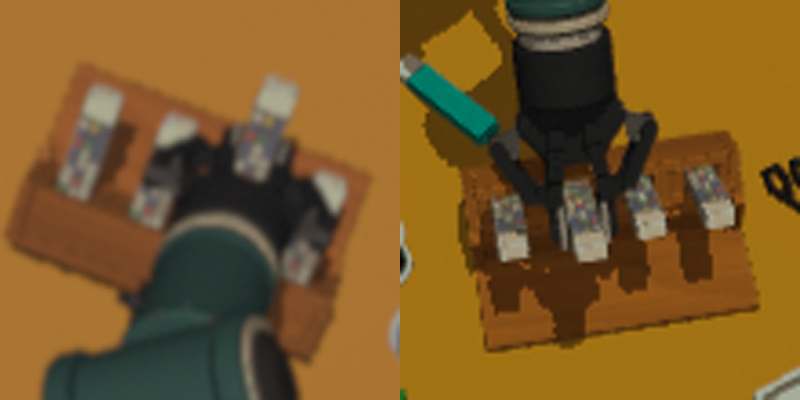

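Call:
arm_command(rows=[{"xyz":[0,0,0.009],"delta_rot":[0,0,0.001],"gripper":0.015},{"xyz":[0,0,0.009],"delta_rot":[0,0,0],"gripper":0.015},{"xyz":[0,0.008,0],"delta_rot":[0,0,0],"gripper":0.015},{"xyz":[0,0.008,0],"delta_rot":[0,0,0],"gripper":0.015},{"xyz":[0,0,0],"delta_rot":[0,0,0],"gripper":0.015},{"xyz":[0,0,0],"delta_rot":[0,0,0],"gripper":0.015}])

```text
time: 11.7
tool_pos: [0.6766, -0.081, 0.095]
tcp_rot: [-1.546, 2.221, -0.701]
wrist_force: [-0.5, -0.6, -1.4]
width: 0.297
```

```bash
python3 s.py 0 0.035 0 0.0008
```

```text
t 11.7 pos [ 0.6766 -0.081   0.095 ] q [-0.0751  0.1345  2.1686 -0.5829  0.291   2.3653] w 0.29676816376676113 F [-0.4886 -0.5798 -1.4375] T [ 0.1686  0.3412 -0.0068]
where a,y,n [0.0491 0.0005 0.0014] delta [0.0005 0.0141 0.0006] [-0.001   0.0004 -0.0007]
```

Call:
arm_command(rows=[{"xyz":[0.0005,0.005,0.0006],"delta_rot":[-0.001,0,0],"gripper":0.015},{"xyz":[0,0.005,0],"delta_rot":[0,0,0],"gripper":0.015},{"xyz":[0,0.005,0],"delta_rot":[0,0,0],"gripper":0.015},{"xyz":[0,0.005,0],"delta_rot":[0,0,0],"gripper":0.015},{"xyz":[0,0,0],"delta_rot":[0,0,0],"gripper":0.015}])

```text
time: 12.2
tool_pos: [0.6608, -0.0759, 0.0824]
tcp_rot: [-1.547, 2.223, -0.699]
wrist_force: [0.1, 0.0, -0.7]
width: 0.3
```

```bash
python3 s.py 0 0.015 0 0.0008
```

```text
t 12.2 pos [ 0.6608 -0.0759  0.0824] q [-0.0669  0.1275  2.2061 -0.6516  0.2712  2.4429] w 0.29962212038583685 F [ 0.1049  0.0384 -0.6826] T [0.1091 0.2867 0.0501]
where a,y,n [ 0.0283 -0.0002  0.0006] delta [-0.0002  0.0133 -0.0002] [ 0.0009 -0.0001 -0.0007]
```

Call:
arm_command(rows=[{"xyz":[0,0.005,0],"delta_rot":[0,0,0],"gripper":0.015},{"xyz":[0,0.005,0],"delta_rot":[0,0,0],"gripper":0.015},{"xyz":[0,0.004,0],"delta_rot":[0,0,0],"gripper":0.015},{"xyz":[0,0.002,0],"delta_rot":[0,0,0],"gripper":0.015},{"xyz":[0,0,0],"delta_rot":[0,0,0],"gripper":0.015}])

```text
time: 12.7
tool_pos: [0.6493, -0.0715, 0.0739]
tcp_rot: [-1.546, 2.222, -0.7]
wrist_force: [0.9, 0.3, -1.3]
width: 0.301
```

```bash
python3 s.py 0 0.0027 0 -0.001
```

```text
t 12.7 pos [ 0.6493 -0.0715  0.0739] q [-0.059   0.1217  2.2345 -0.7175  0.2564  2.517 ] w 0.3008913096739661 F [ 0.8649  0.3071 -1.2659] T [ 0.1777  0.3785 -0.0125]
where a,y,n [ 0.0133 -0.      0.0007] delta [-0.      0.0106  0.0017] [-0.0001  0.0002 -0.0009]
```

Call:
arm_command(rows=[{"xyz":[0,0,0.0015],"delta_rot":[0,0,0],"gripper":0.015},{"xyz":[0,0,0],"delta_rot":[0,0,0],"gripper":0.03},{"xyz":[0,0,0],"delta_rot":[0,0,0],"gripper":0.045},{"xyz":[0,0,0],"delta_rot":[0,0,0],"gripper":0.045},{"xyz":[0,0,0],"delta_rot":[0,0,0],"gripper":0.045},{"xyz":[0,0,-0.01],"delta_rot":[0,0,0],"gripper":0.045},{"xyz":[0,0,-0.02],"delta_rot":[0,0,0],"gripper":0.045},{"xyz":[0,0,-0.025],"delta_rot":[0,0,0],"gripper":0.045},{"xyz":[0,0,0],"delta_rot":[0,0,0],"gripper":0.045}])

```text
time: 13.6
tool_pos: [0.622, -0.0606, 0.1212]
tcp_rot: [-1.542, 2.218, -0.703]
wrist_force: [0.4, 0.7, 0.7]
width: 0.527
```

```bash
python3 s.py 0 0.085 0 0.05; python3 pic.py a6; cat > lid.py <<'E'
from h import *
import sys
for c in("top","scene"):
  d=dict(np.load(c+sys.argv[1]+".npz"));w=pts(d)
  r=w-B;a=r@A;y=r@RY;n=r@N;px=d["pixels"].astype(int)
  for y0 in (-.056,0,.056,.112):
    m=(abs(y-y0)<.017)&(abs(n-.007)<.006)&(a>.02)&(a<.1)&(px.min(-1)>100)&(px.max(-1)-px.min(-1)<50)&(a>.035)
    if m.sum()>5: print(c,y0,m.sum(),"y",round(y[m].mean()-y0,4),"a",round(a[m].mean(),4),np.percentile(a[m],97).round(4),"n",np.median(n[m]).round(4))
E
python3 lid.py a6
```

```text
t 13.6 pos [ 0.622  -0.0606  0.1212] q [-0.0379 -0.0105  2.2651 -0.5573  0.343   2.3645] w 0.5273233196596852 F [0.3861 0.743  0.702 ] T [0.06   0.2664 0.0413]
where a,y,n [0.0163 0.0007 0.0564] delta [ 0.0006 -0.0687  0.0067] [-0.0052  0.002  -0.0019]
top -0.056 76 y 0.0012 a 0.0493 0.059 n 0.0082
top 0 75 y 0.002 a 0.0498 0.0596 n 0.0084
top 0.056 74 y 0.0 a 0.0498 0.0601 n 0.0088
top 0.112 75 y -0.0003 a 0.049 0.0586 n 0.0093
scene -0.056 41 y -0.0 a 0.0534 0.062 n 0.0071
scene 0 40 y 0.0019 a 0.0535 0.0603 n 0.0072
scene 0.056 39 y 0.0007 a 0.0529 0.061 n 0.0076
scene 0.112 37 y 0.0006 a 0.0532 0.0638 n 0.0077
```

View pics/a6.png

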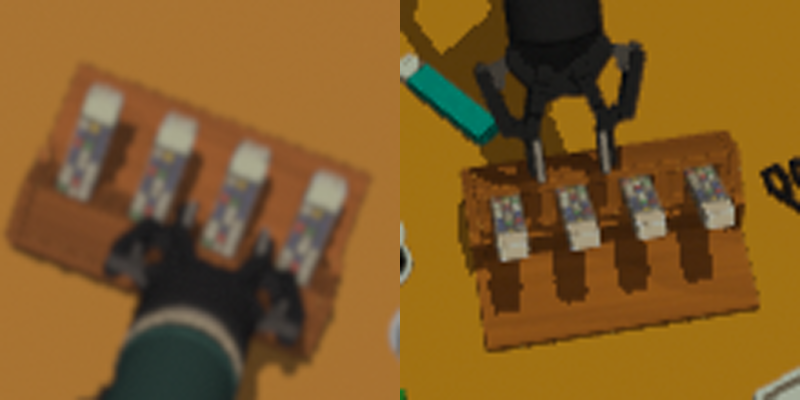

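```bash
python3 - <<'E'
from h import *
for c in("top","scene"):
  d=dict(np.load(c+"a6.npz"));w=pts(d)
  r=w-B;a=r@A;y=r@RY;n=r@N
  for y0 in (-.056,0,.056,.112):
    o=[]
    for lo,hi in((-.012,.005),(.005,.02),(.02,.035),(.035,.056)):
      m=(abs(y-y0)<.02)&(abs(n-.008)<.006)&(a>lo)&(a<hi)
      o.append((int(m.sum()),round((y[m].mean()-y0)*1e3,1)))
    print(c,y0,o)
E
```

```text
top -0.056 [(51, np.float64(-0.3)), (47, np.float64(1.2)), (52, np.float64(0.4)), (70, np.float64(0.3))]
top 0 [(59, np.float64(0.8)), (40, np.float64(0.2)), (50, np.float64(1.1)), (73, np.float64(1.5))]
top 0.056 [(57, np.float64(-0.7)), (46, np.float64(-0.6)), (50, np.float64(-0.1)), (68, np.float64(-0.6))]
top 0.112 [(57, np.float64(-1.3)), (44, np.float64(-0.1)), (54, np.float64(-0.2)), (69, np.float64(-0.7))]
scene -0.056 [(23, np.float64(0.6)), (17, np.float64(-0.2)), (18, np.float64(-0.2)), (36, np.float64(-1.2))]
scene 0 [(20, np.float64(1.5)), (18, np.float64(-1.0)), (20, np.float64(2.9)), (33, np.float64(0.7))]
scene 0.056 [(18, np.float64(0.1)), (19, np.float64(-1.9)), (20, np.float64(-0.9)), (33, np.float64(0.9))]
scene 0.112 [(20, np.float64(-0.6)), (20, np.float64(-1.3)), (20, np.float64(-1.9)), (35, np.float64(-1.6))]
```

Call:
arm_command(rows=[{"xyz":[0,-0.025,-0.005],"delta_rot":[-0.005,0.002,-0.002],"gripper":0.0},{"xyz":[0,-0.025,0],"delta_rot":[0,0,0],"gripper":0.0},{"xyz":[0,-0.025,0],"delta_rot":[0,0,0],"gripper":0.0},{"xyz":[0,0,0.01],"delta_rot":[0,0,0],"gripper":0.0},{"xyz":[0,0,0.015],"delta_rot":[0,0,0],"gripper":0.0},{"xyz":[0,0,0.015],"delta_rot":[0,0,0],"gripper":0.0},{"xyz":[0,0,0.01],"delta_rot":[0,0,0],"gripper":0.0},{"xyz":[0,0,0],"delta_rot":[0,0,0],"gripper":0.0},{"xyz":[0,0,0],"delta_rot":[0,0,0],"gripper":0.0}])

```text
time: 14.6
tool_pos: [0.7019, -0.0912, 0.1224]
tcp_rot: [-1.551, 2.227, -0.696]
wrist_force: [0.6, -0.5, -0.2]
width: -0.001
```

```bash
python3 s.py 0 0.073 0.0005 0.011; python3 pic.py a7
```

```text
t 14.6 pos [ 0.7019 -0.0912  0.1224] q [-0.0906  0.1407  2.0946 -0.4516  0.3515  2.2158] w -0.0007012682856403394 F [ 0.638  -0.4921 -0.1907] T [ 0.0483  0.2736 -0.0381]
where a,y,n [ 0.0871 -0.0003  0.0083] delta [-0.0008  0.0141 -0.0026] [ 0.0064 -0.0022  0.001 ]
```

View pics/a7.png

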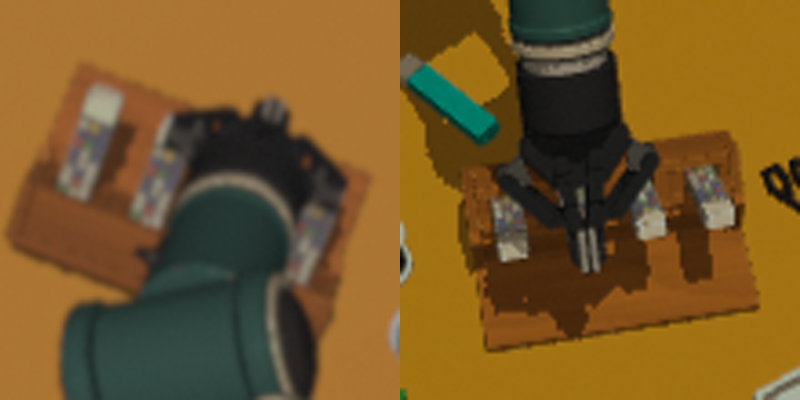

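Call:
arm_command(rows=[{"xyz":[0,0.004,-0.001],"delta_rot":[0.006,-0.002,0.001],"gripper":0.0},{"xyz":[0,0.004,0],"delta_rot":[0,0,0],"gripper":0.0},{"xyz":[0,0.003,0],"delta_rot":[0,0,0],"gripper":0.0},{"xyz":[0,0,0],"delta_rot":[0,0,0],"gripper":0.0}])

```text
time: 15.1
tool_pos: [0.6929, -0.0877, 0.1181]
tcp_rot: [-1.547, 2.221, -0.701]
wrist_force: [-0.9, -0.5, -0.6]
width: 0.002
```

Call:
arm_command(rows=[{"xyz":[0,0.0015,0],"delta_rot":[0,0,0],"gripper":0.0},{"xyz":[0,0,0],"delta_rot":[0,0,0],"gripper":0.0}])

```text
time: 15.3
tool_pos: [0.6925, -0.0875, 0.1177]
tcp_rot: [-1.546, 2.22, -0.702]
wrist_force: [-0.4, -0.3, 0.2]
width: 0.001
```

Call:
arm_command(rows=[{"xyz":[0,0.0015,0],"delta_rot":[0,0,0],"gripper":0.0},{"xyz":[0,0,0],"delta_rot":[0,0,0],"gripper":0.0}])

```text
time: 15.5
tool_pos: [0.6913, -0.0871, 0.1167]
tcp_rot: [-1.546, 2.22, -0.702]
wrist_force: [-0.6, 0.1, -1.2]
width: 0.002
```

```bash
python3 s.py 0 0.071 0 0.009
```

```text
t 15.5 pos [ 0.6913 -0.0871  0.1167] q [-0.0848  0.1278  2.1261 -0.4923  0.3292  2.263 ] w 0.0018105104760003192 F [-0.5892  0.0898 -1.1565] T [ 0.0742  0.2645 -0.0466]
where a,y,n [ 0.0745 -0.0001  0.01  ] delta [-0.0001  0.0035  0.001 ] [-0.0016  0.0003 -0.0002]
```

Call:
arm_command(rows=[{"xyz":[0,0.0015,0],"delta_rot":[0,0,0],"gripper":0.0},{"xyz":[0,0,0],"delta_rot":[0,0,0],"gripper":0.0}])

```text
time: 15.7
tool_pos: [0.6901, -0.0866, 0.1157]
tcp_rot: [-1.546, 2.221, -0.702]
wrist_force: [-0.4, -0.1, -0.7]
width: -0.002
```

Call:
arm_command(rows=[{"xyz":[0,0.0015,0],"delta_rot":[0,0,0],"gripper":0.0},{"xyz":[0,0,0],"delta_rot":[0,0,0],"gripper":0.0}])

```text
time: 15.9
tool_pos: [0.6889, -0.0862, 0.1148]
tcp_rot: [-1.546, 2.221, -0.702]
wrist_force: [-0.2, -0.9, 0.4]
width: 0.007
```

```bash
python3 s.py 0 0.071 0 0.009
```

```text
t 15.9 pos [ 0.6889 -0.0862  0.1148] q [-0.0834  0.1261  2.1321 -0.5     0.326   2.2719] w 0.007269130941314751 F [-0.209  -0.8612  0.3692] T [0.0698 0.2532 0.0116]
where a,y,n [ 0.0713 -0.0001  0.01  ] delta [-0.0001  0.0003  0.001 ] [-0.0014  0.0002 -0.0001]
```

Call:
arm_command(rows=[{"xyz":[0,0.001,0],"delta_rot":[0,0,0],"gripper":0.0},{"xyz":[0,0,0],"delta_rot":[0,0,0],"gripper":0.0}])

```text
time: 16.1
tool_pos: [0.6886, -0.086, 0.1148]
tcp_rot: [-1.545, 2.22, -0.702]
wrist_force: [0.5, -0.3, -0.4]
width: 0.003
```

Call:
arm_command(rows=[{"xyz":[0,0.001,0],"delta_rot":[0,0,0],"gripper":0.0},{"xyz":[0,0,0],"delta_rot":[0,0,0],"gripper":0.0}])

```text
time: 16.3
tool_pos: [0.6885, -0.0857, 0.1149]
tcp_rot: [-1.545, 2.218, -0.703]
wrist_force: [1.4, -0.7, 2.5]
width: 0.003
```

Call:
arm_command(rows=[{"xyz":[0,0.001,0],"delta_rot":[0,0,0],"gripper":0.0},{"xyz":[0,0,0],"delta_rot":[0,0,0],"gripper":0.0}])

```text
time: 16.5
tool_pos: [0.6884, -0.0855, 0.1151]
tcp_rot: [-1.544, 2.217, -0.704]
wrist_force: [4.7, -2.4, 3.2]
width: -0.003
```

```bash
python3 s.py 0 0.069 0 0.009; python3 pic.py a8
```

```text
t 16.5 pos [ 0.6884 -0.0855  0.1151] q [-0.0824  0.1239  2.1358 -0.5083  0.3214  2.281 ] w -0.0028005980067672834 F [ 4.7153 -2.377   3.209 ] T [-0.3427 -0.6215 -0.0202]
where a,y,n [0.071  0.0004 0.0106] delta [0.0004 0.002  0.0016] [-0.0052  0.0015 -0.0003]
```

View pics/a8.png

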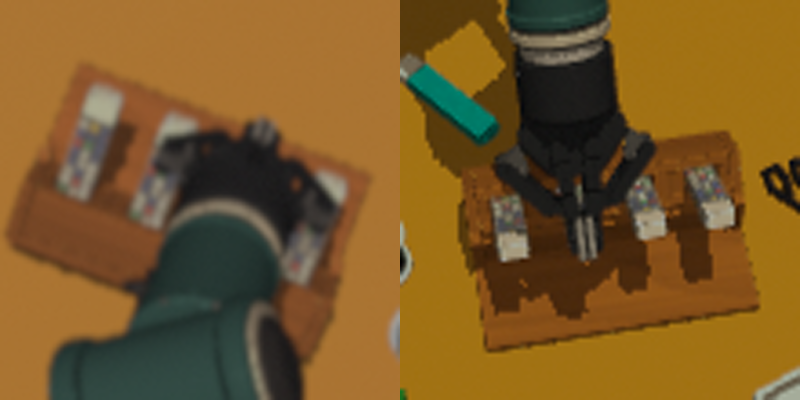

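Call:
arm_command(rows=[{"xyz":[0,0.001,0],"delta_rot":[0,0,0],"gripper":0.0},{"xyz":[0,0,0],"delta_rot":[0,0,0],"gripper":0.0},{"xyz":[0,-0.006,0],"delta_rot":[0,0,0],"gripper":0.0},{"xyz":[0,-0.015,0],"delta_rot":[0,0,0],"gripper":0.0},{"xyz":[0,0,-0.03],"delta_rot":[0,0,0],"gripper":0.0},{"xyz":[0,0,-0.04],"delta_rot":[0,0,0],"gripper":0.0},{"xyz":[0,0,-0.04],"delta_rot":[0,0,0],"gripper":0.0},{"xyz":[0,0,-0.045],"delta_rot":[0,0,0],"gripper":0.0},{"xyz":[0,0,-0.045],"delta_rot":[0,0,0],"gripper":0.0},{"xyz":[0,0,0],"delta_rot":[0,0,0],"gripper":0.0}])

```text
time: 17.6
tool_pos: [0.5944, -0.0502, 0.2949]
tcp_rot: [-1.541, 2.214, -0.706]
wrist_force: [0.7, 0.1, 1.6]
width: 0.0
```

```bash
python3 s.py 0 0.071 0 0.2; python3 pic.py a9; python3 lid.py a9; python3 - <<'E'
from h import *
d0=np.load("top0.npz")["pixels"].astype(int);d=np.load("topa9.npz")["pixels"].astype(int)
cv2.imwrite("pics/full9.png",np.load("topa9.npz")["pixels"][:,:,::-1])
E
```

```text
t 17.6 pos [ 0.5944 -0.0502  0.2949] q [-0.0153 -0.2704  2.1387 -0.2985  0.702   2.0821] w 1.0255342222275682e-05 F [0.6698 0.1239 1.645 ] T [ 0.0572  0.2324 -0.0201]
where a,y,n [0.0918 0.0009 0.2155] delta [0.0009 0.0209 0.0153] [-0.009   0.0035 -0.0012]
top -0.056 81 y 0.0005 a 0.0498 0.0599 n 0.0082
top 0 79 y 0.0016 a 0.0502 0.0599 n 0.0084
top 0.056 73 y 0.0003 a 0.0496 0.0592 n 0.0089
top 0.112 77 y 0.0 a 0.0497 0.0599 n 0.0092
scene -0.056 42 y 0.0 a 0.0538 0.062 n 0.0071
scene 0 39 y 0.0016 a 0.0538 0.0615 n 0.0071
scene 0.056 38 y 0.0006 a 0.0539 0.0627 n 0.0079
scene 0.112 39 y 0.0007 a 0.0537 0.062 n 0.0075
```

View pics/a9.png

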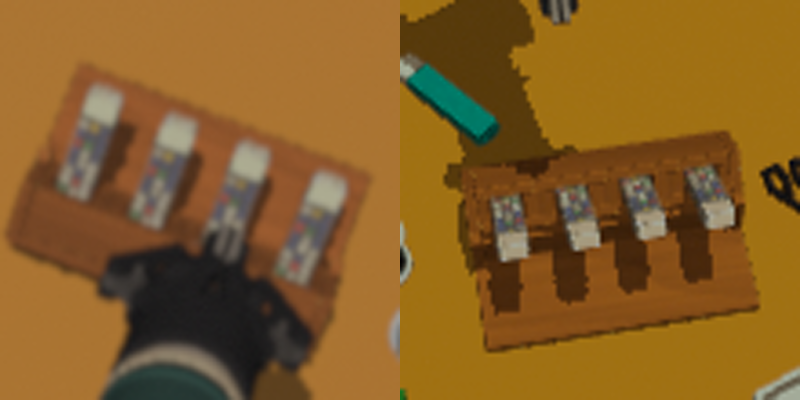

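View pics/full9.png

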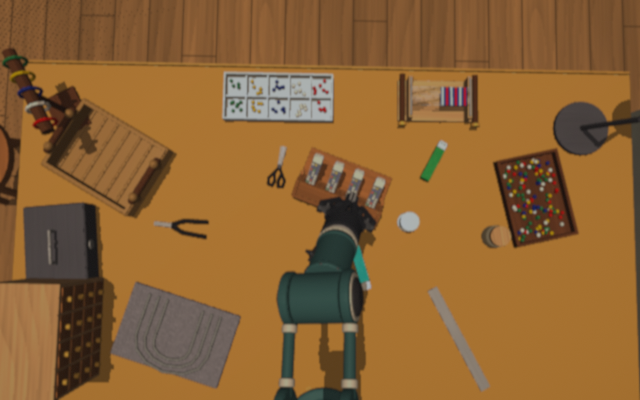

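All four lids now line up in both views, and the other things on the table haven't moved. The arm is clear, so I'm handing in.

```bash
python3 -c "
from workcell import bot
print(bot.finish_job())"
```

```text
the job is handed in; nothing more can be done
None
```

The lid-first box (pocket1) is back in its own pocket, fully home with its lid outward, and released. I handed the job in at about 17.7 s.

**What I did:** I gripped the box by its sides and drew it about 63 mm out along the slope. Then I lifted it 80 mm, turned it half a turn, and slid it 29 mm back into the pocket. I let go there because the last joint was at 2.52 rad, close to its 2.55 limit. The box slid the remaining 11 mm or so down to the stop by itself. I then pressed gently on the lid end with shut fingers.

**Last checks:**
- **Fully home:** The push met the lid at the position expected for a home box. Force rose to about 6 N with no movement, so the box was on its stop.
- **Lid position:** In both views the lid lies within about 1 mm of the other three along the slope and in height. It sits about 1.6 mm to the +y side, which is within the pocket's 2 mm play.
- **Other things:** The other boxes, spool, scissors, jar and pliers look unmoved in the final top view. The turquoise look-alike is partly hidden by the arm there, but the scene view shows its visible end in the same place.

**One disagreement:** The boxes and pockets measured about 7–8 mm nearer the back of the rack's base than the given x = 5 mm. Both cameras agreed on this, so I used the measured box pose, and the grasp and insertion bore it out.

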